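# Nest the biscuit cutters in their tin and put the cover on

### The job

Put the biscuit cutters away in their tin: stand the smallest in the middle of the shallow round tin base, set the middle one over it and the largest over both, each flat on the bottom of the base. Then put the tall cover over the nest so that it sits fully down inside the rim of the base, and leave the spice tin, the matchbox and the jar lid where they are.

Things in the scene. Friction and masses are not known exactly. Their poses are not given: they have to be found in the camera images.
- tin_base: shallow round tin base, fixed on the stove: 152 mm across outside, rim 14 mm high and 146 mm across inside, flat inner floor 6 mm above the stove. Origin: centre of its underside; z up.
- tin_cover: tall round tin cover standing mouth down: plain wall 132 mm across outside (127 mm inside), 112 mm high, with a dark wooden knob on top, 26 mm thick, from z = 122 to 144 mm (thickest from 127 to 139), on the axis; hollow inside to 109 mm. About 0.25 kg. It stands inside the rim of the base with 7 mm to spare all round. Origin: centre of its mouth, on what it stands on; z up.
- cutter_small: smallest round biscuit cutter of thin tin, open below: 56 mm across, wall 24 mm high, 50 mm high to the top of the bow, 0.04 kg. Its bow handle, a 12 mm wide strap over the cutter along its y axis, has a flat top 40 mm long, 9 mm thick; pinch that in the middle across the strap, along the body's x axis; fingertips may stand up to 20 mm below its top. Origin: centre of the underside; z up.
- cutter_middle: middle round biscuit cutter of thin tin, open below: 82 mm across outside (77 mm inside), wall 30 mm high, 74 mm high to the top of the bow, 0.07 kg. Its bow handle, a 12 mm wide strap over the cutter along its y axis, has a flat top 36 mm long, 8 mm thick; pinch that in the middle across the strap, along the body's x axis; fingertips may stand up to 20 mm below its top. Origin: centre of the underside; z up.
- cutter_large: largest round biscuit cutter of thin tin, open below: 108 mm across outside (103 mm inside), wall 36 mm high, 98 mm high to the top of the bow, 0.10 kg. Its bow handle, a 12 mm wide strap over the cutter along its y axis, has a flat top 36 mm long, 8 mm thick; pinch that in the middle across the strap, along the body's x axis; fingertips may stand up to 20 mm below its top. Origin: centre of the underside; z up.
- spice_tin: round brown spice tin with a grey lid, 49 mm across, 72 mm high; a bystander. Origin: centre of its underside.
- matchbox: matchbox, 36x56x16 mm; a bystander. Origin: centre of its underside.
- jar_lid: grey zinc jar lid lying flat, 63 mm across, 15 mm high; a bystander. Origin: centre of its underside.

How it is judged:
By the outcome, as a careful person would: the job done as asked, in the order asked, and still so for the second after the job is handed in, with the robot touching nothing.
It also fails if it takes over 99 s, if anything falls off the work surface, if the arm or the gripper's body presses on something with over 40 N, if the wrist force passes 120 N, or if a joint passes its speed limit or range.

### The arm

A 6-joint arm with a two-finger parallel gripper is mounted at the origin on a cart in front of the work surface, level with it; the furniture and walls round the work are solid. World frame = base frame: x ahead of the robot, y to its left, z up, the work surface at z = 0. Lengths are in m, angles in degrees, forces in N, time in s.
With the tool pointing down it reaches from about 0.3 to 0.775 m from the base axis. Payload 14.6 kg.
Tool frame: the origin (TCP) lies midway between the tips of the shut fingers; the grasp point (between the pads) lies 19 mm behind it; z points along the fingers, y is the line along which they close (so a half turn about z gives the same grasp; the last joint's range is limited). The gripper opens to 85 mm and grips with 20 to 120 N. Pads are 22 mm wide; open, the fingers measure 114 mm over their backs; the gripper's body (76 mm by 85 mm) begins 54 mm behind the grasp point. The pads swing forward as they close: fully open they stand 13 mm farther back than shut.
Start: joints at [-74.347, 17.183, 87.147, -0, 75.671, -3.816], TCP at [0.183, -0.519, 0.231] pointing down, gripper open.
Joint ranges: [-173.82, 173.82], [-45.26, 126.66], [13.44, 144.39], [-59.66, 239.66], [0, 175.72], [-146.38, 146.38]. Speed limits (degrees/s): [127.2, 127.2, 147.25, 180, 180, 180].

### API

Orientations are given as a 3x3 rotation matrix whose columns are the frame's x, y, z axes.
In Python, from plant import env, eoat, cams, workorder gives the robot as it stands. Calls block until the motion is done:
- env.move_ptp(position, orientation): joint-space move of the TCP to a pose.
- env.move_linear(position, ori=None, feed=0.15): straight line of the TCP; ori=None keeps the orientation; feed is the mean speed in m/s.
- env.movej(angles): joint-space move.
- eoat.grip(opening, f_grip=None): finger opening in m; f_grip is the grip in N (None keeps the last); returns when the fingers have stopped.
- env.sleep(seconds).
- env.ik(position, orientation): joint angles nearest the present ones, or None.
- cams.get_image(name): name is "scene" or "side" or "wrist"; returns the picture (480x640x3 uint8, red, green, blue); there is no depth.
- cams.camera_model(name): a dict with "mtx" (3x3 intrinsics, pixels), "k1" (the pictures are not rectified: a ray, as slopes to the right and down, at radius r is drawn at 1 + k1 r^2 times it, then the intrinsics apply), "world_to_cam" (4x4, takes a point from world to camera coordinates); the wrist camera has in their place "mount" (4x4, takes a point from camera to tool coordinates, whose origin is the TCP and whose axes are the flange's). Camera axes: x right, y down, z forward; pixel columns grow to the right and rows downward; lengths in m; the calibration is good to about 2 mm. A picture is of the moment at which its call begins: read the wrist's pose just before it. camera_model takes no time and is no camera call.
A pose or a line that the arm cannot do raises env.MotionError and nothing moves.
- workorder.finish_job(): hands the job in; it is judged then, once.
Readings, each from a call of its own:
- env.get_time_s(): time.
- env.get_q(): joint angles.
- env.get_joint_velocities(): joint speeds.
- env.get_effort(): joint torques, N m.
- env.get_ee_pos(): TCP position.
- env.get_tool_rot(): TCP orientation.
- env.get_contact_force(): force on the tool from outside, world axes, zero at the start.
- env.get_wrist_torque(): the same for the moment, N m.
- env.get_grip_width(): finger opening in m.
- env.get_gripper_force(): force on a finger pad.
Only numpy, scipy, OpenCV 4.12 (cv2) and the standard library are available. Lean on these libraries where they do the work, as an engineer would, in place of code of your own. Each camera call takes 0.05 s, during which the arm holds its last target. There are 200 camera calls.

## Working session

There is one attempt and no reset: what is moved stays moved. The work goes in short steps, each a Python script; the robot and the scene stay as the last script left them, time stands still between calls to the robot, and variables do not carry over. Pictures are saved under pics/ and viewed, at most 14 in all, crops included, and the job is handed in when it is done.

```bash
ls; mkdir -p pics
python3 - <<'E'
from plant import env, eoat, cams, workorder
import cv2, numpy as np
np.set_printoptions(precision=4,suppress=True)
for n in ["scene","side"]:
    cv2.imwrite(f"pics/{n}0.png",cams.get_image(n)[:,:,::-1]); print(cams.camera_model(n))
print(cams.camera_model("wrist"), env.get_tool_rot(), env.get_time_s())
E
```

```text
pics
{'mtx': array([[466.241 ,   0.    , 317.1702],
       [  0.    , 466.241 , 244.7207],
       [  0.    ,   0.    ,   1.    ]]), 'k1': -0.031361075609312034, 'world_to_cam': array([[-0.8517, -0.524 ,  0.0077,  0.4392],
       [-0.249 ,  0.3918, -0.8857,  0.1471],
       [ 0.4611, -0.7563, -0.4641,  0.7697],
       [ 0.    ,  0.    ,  0.    ,  1.    ]])}
{'mtx': array([[469.8795,   0.    , 317.3217],
       [  0.    , 469.8795, 232.9343],
       [  0.    ,   0.    ,   1.    ]]), 'k1': -0.07528326208630974, 'world_to_cam': array([[ 0.9885, -0.1505,  0.0163, -0.4866],
       [-0.0873, -0.6548, -0.7508,  0.0697],
       [ 0.1236,  0.7407, -0.6604,  0.8075],
       [ 0.    ,  0.    ,  0.    ,  1.    ]])}
{'mtx': array([[350.2296,   0.    , 313.7876],
       [  0.    , 350.2296, 233.7737],
       [  0.    ,   0.    ,   1.    ]]), 'k1': -0.033756263907670794, 'mount': array([[ 0.0016, -0.961 , -0.2767,  0.0704],
       [ 1.    ,  0.0016,  0.0003,  0.0007],
       [ 0.0002, -0.2767,  0.961 , -0.1437],
       [ 0.    ,  0.    ,  0.    ,  1.    ]])} [[ 0.9428  0.3333 -0.0003]
 [ 0.3333 -0.9428  0.001 ]
 [ 0.     -0.0011 -1.    ]] 0.1
```

View pics/scene0.png

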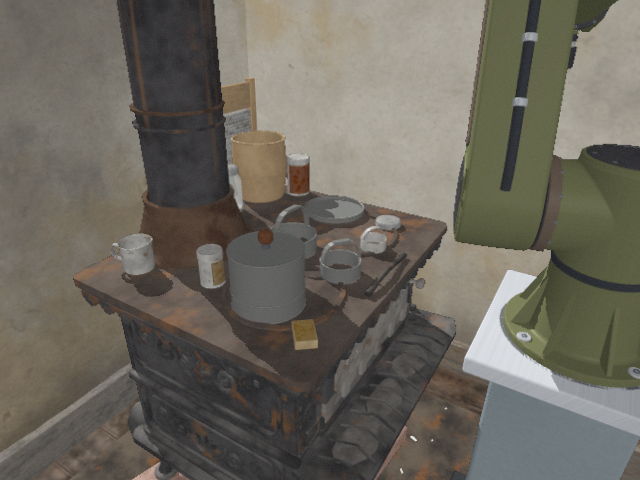

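View pics/side0.png

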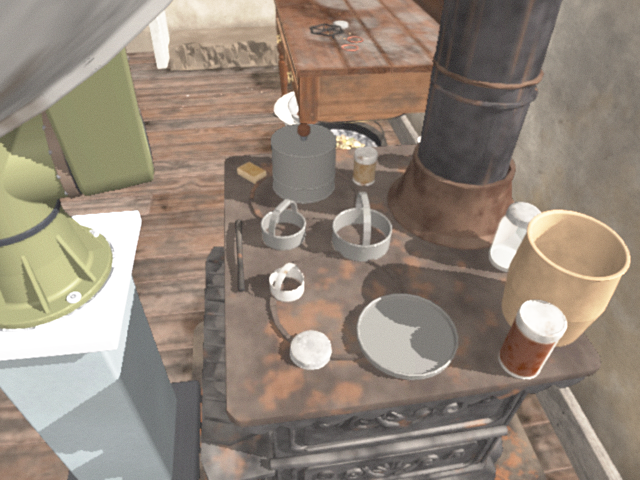

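Scene view: the base is at about (335,209), the cover knob at (265,237), and the large, middle and small bows at (293,210), (338,243) and (373,233). Side view: the base is at (407,335), the knob at (304,130), the large cutter at (361,235), the middle at (284,226), the small at (287,285), the jar lid at (310,350), the matchbox at (252,173) and the spice tin at (364,165).

```bash
cat > h.py <<'E'
from plant import env, eoat, cams, workorder
import cv2, numpy as np
from scipy.optimize import least_squares
np.set_printoptions(precision=4,suppress=True)
def model(n):
    m=cams.camera_model(n)
    if n=="wrist":
        T=np.eye(4);T[:3,:3]=env.get_tool_rot();T[:3,3]=env.get_ee_pos()
        W=np.linalg.inv(T@m["mount"])
    else: W=m["world_to_cam"]
    return m["mtx"],m["k1"],W
def proj(M,P):
    K,k1,W=M;p=np.atleast_2d(P)@W[:3,:3].T+W[:3,3];s=p[:,:2]/p[:,2:]
    s=s*(1+k1*(s**2).sum(1,keepdims=True));return s@K[:2,:2].T+K[:2,2]
def ray(M,uv):
    K,k1,W=M
    s=cv2.undistortPoints(np.array(uv,float).reshape(-1,1,2),K,np.array([k1,0,0,0,0.]))[:,0]
    d=np.c_[s,np.ones(len(s))]@W[:3,:3];return -W[:3,:3].T@W[:3,3],d
def onz(M,uv,z):
    c,d=ray(M,uv);return c+d*((z-c[2])/d[:,2:])
def tri(obs):
    A=np.zeros((3,3));b=np.zeros(3)
    for M,uv in obs:
        c,d=ray(M,uv);d=d[0]/np.linalg.norm(d[0]);Q=np.eye(3)-np.outer(d,d);A+=Q;b+=Q@c
    return np.linalg.solve(A,b)
def R(yaw): # tool down, tool x at yaw (deg)
    a=np.radians(yaw);c,s=np.cos(a),np.sin(a);return np.array([[c,s,0],[s,-c,0],[0,0,-1.]])
def shot(n,name):
    M=model(n);im=cams.get_image(n);cv2.imwrite(f"pics/{name}.png",im[:,:,::-1])
    np.save(f"pics/{name}.npy",np.array([M[2]]));return M,im
E
python3 - <<'E'
from h import *
S,D=model("scene"),model("side")
for n,a,b in [("knob",(265,237),(304,130)),("base",(335,209),(407,335)),("L",(293,210),(364,198)),("M",(338,243),(286,207)),("S",(373,233),(286,270)),("jar",(387,221),(310,345))]:
    print(n,tri([(S,a),(D,b)]))
for n,b,z in [("Lrim",(361,230),.03),("Mrim",(284,225),.03),("Srim",(287,285),.02),("match",(252,172),.016),("spice",(364,155),.072)]:
    print(n,onz(D,b,z))
for yaw in (-20,0,90,-90,160,180):
    print(yaw,env.ik([.5,0.,.3],R(yaw)),env.ik([.5,-.1,.3],R(yaw)))
E
```

```text
knob [0.4944 0.2033 0.1314]
base [ 0.5971 -0.2194  0.0061]
L [0.5726 0.0112 0.0951]
M [0.4408 0.0447 0.0655]
S [ 0.4264 -0.086   0.037 ]
jar [ 0.4486 -0.2175  0.0088]
Lrim [[0.5734 0.0038 0.03  ]]
Mrim [[0.435  0.0365 0.03  ]]
Srim [[ 0.4258 -0.1037  0.02  ]]
match [[0.3844 0.2398 0.016 ]]
spice [[0.6184 0.1896 0.072 ]]
-20 [ -4.1978   8.0971  89.0646  -0.      82.8383 105.8022] [-15.4261   9.4099  87.5589  -0.      83.0313  94.5739]
0 [-4.1978  8.0971 89.0646 -0.     82.8383 85.8022] [-15.4261   9.4099  87.5589  -0.      83.0313  74.5739]
90 [-4.1978  8.0971 89.0646 -0.     82.8383 -4.1978] [-15.4261   9.4099  87.5589  -0.      83.0313 -15.4261]
-90 None None
160 [ -4.1978   8.0971  89.0646  -0.      82.8383 -74.1978] [-15.4261   9.4099  87.5589  -0.      83.0313 -85.4261]
180 [ -4.1978   8.0971  89.0646  -0.      82.8383 -94.1978] [ -15.4261    9.4099   87.5589   -0.       83.0313 -105.4261]
```

Run:
```python
from h import *
for i,y in enumerate((-.16,0.04)):
    env.move_ptp([.5,y,.3],R(180)); shot("wrist",f"w{i}")
print(env.get_time_s(),env.get_q())
```

```text
2.775 [  0.2451   8.3301  88.8092  -0.0152  82.8643 -89.6671]
```

View pics/w0.png

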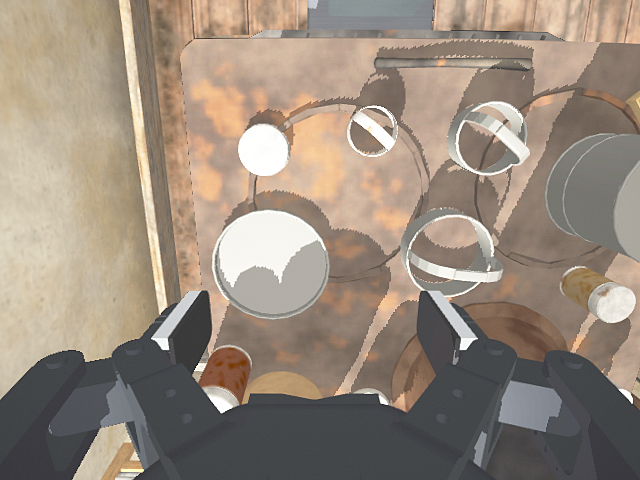

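View pics/w1.png

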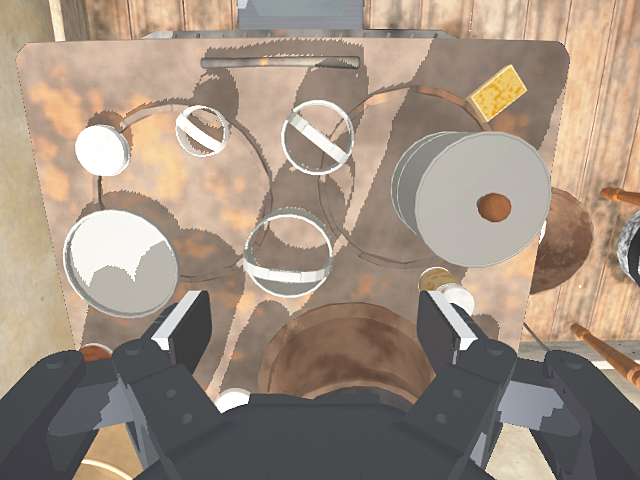

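w0 and w1 show the small cutter at (372,131)/(202,131), the middle at (488,138)/(318,138), the large at (450,254)/(289,256), the base at (271,263)/(121,262) and the knob at (494,207) in w1. The small and middle straps run diagonally and the large strap nearly horizontally. Next I'll fit the models to the edges in both views.

```bash
cat > fit.py <<'E'
from h import *
from scipy.ndimage import map_coordinates
from scipy.optimize import minimize
K,k1,_=model("wrist")
t=np.linspace(0,2*np.pi,120,endpoint=False)
def circ(r,z): return np.c_[r*np.cos(t),r*np.sin(t),0*t+z]
def strap(L,z):
    s=np.linspace(-L/2,L/2,40);o=np.ones(40)
    return np.r_[np.c_[.006*o,s,z*o],np.c_[-.006*o,s,z*o]]
SH={"small":np.r_[circ(.028,.024),strap(.04,.05)],"middle":np.r_[circ(.041,.03),strap(.036,.074)],
"large":np.r_[circ(.054,.036),strap(.036,.098)],"base":np.r_[circ(.076,.014),circ(.073,.014)],
"cover":np.r_[circ(.066,.112)]}
def load(n):
    im=cv2.imread(f"pics/{n}.png");M=(K,k1,np.load(f"pics/{n}.npy")[0])
    e=cv2.Canny(im,60,150);return M,im,cv2.distanceTransform(255-e,cv2.DIST_L2,5)
def pts(n,p):
    a=p[3];c,s=np.cos(a),np.sin(a);P=SH[n];return np.c_[P[:,0]*c-P[:,1]*s+p[0],P[:,0]*s+P[:,1]*c+p[1],P[:,2]+p[2]]
def fit(n,p0,V,rng=.008):
    def cost(p):
        f=0
        for M,im,d in V:
            uv=proj(M,pts(n,p));f+=np.minimum(map_coordinates(d,[uv[:,1],uv[:,0]],order=1,mode="nearest"),5).mean()
        return f/len(V)
    best=None;g=np.random.default_rng(0);sc=np.array([rng,rng,.004,.1])
    for i in range(12):
        q=p0+(sc*g.normal(size=4) if i else 0)
        r=minimize(cost,q,method="Nelder-Mead",options=dict(initial_simplex=np.r_[[q],q+np.diag(sc)],xatol=1e-5,fatol=1e-4,maxiter=400))
        if best is None or r.fun<best.fun: best=r
    return best.x,best.fun
def overlay(fits,V,boxes,name):
    out=[]
    for (M,im,d),b in zip(V,boxes):
        x,y,w,h=b;c=cv2.resize(im[y:y+h,x:x+w],None,fx=2,fy=2,interpolation=cv2.INTER_CUBIC)
        for n,p in fits.items():
            for u,v in proj(M,pts(n,p)): 
                q=(int(round((u-x+.5)*2)),int(round((v-y+.5)*2)))
                cv2.circle(c,q,0,(255,0,255),-1)
        out.append(c)
    cv2.imwrite(f"pics/{name}.png",np.vstack(out))
E
python3 - <<'E'
from fit import *
V=[load("w0"),load("w1")]
M1=V[1][0]
F={}
for n,a,b,z,c in [("small",(183,115),(222,147),.05,(.426,-.095)),("middle",(290,115),(347,158),.074,(.437,.04)),("large",(248,270),(325,272),.098,(.573,.006)),("base",0,0,0,(.597,-.219)),("cover",0,0,0,(.494,.203))]:
    yaw=0
    if a: d=np.diff(onz(M1,[a,b],z),axis=0)[0];yaw=np.arctan2(d[1],d[0])-np.pi/2
    p,f=fit(n,np.array([*c,0,yaw]),V[1:] if n=="cover" else V);F[n]=p
    print(n,p[:3],np.degrees(p[3]),f)
np.save("F.npy",F,allow_pickle=True)
overlay(F,V,[(180,80,380,140+100),(40,80,380,240)][:2],"ov") 
im=cv2.imread("pics/ov.png");print(im.shape);cv2.imwrite("pics/ov.png",cv2.resize(im,None,fx=.625,fy=.625) if 0 else im[:480])
cv2.imwrite("pics/ov2.png",im[480:])
E
```

```text
small [ 0.4265 -0.0941  0.    ] -38.53799359389095 0.49582573771476746
middle [0.4354 0.0423 0.0011] -36.84357835048942 0.4587714672088623
large [0.5756 0.0065 0.0024] -4.357651358098566 0.5393913984298706
base [ 0.597  -0.2173  0.0035] 4.543620468321388 0.6568773984909058
cover [0.4932 0.2007 0.0039] -1.231706731883397 0.25617969036102295
(960, 760, 3)
```

View pics/ov.png

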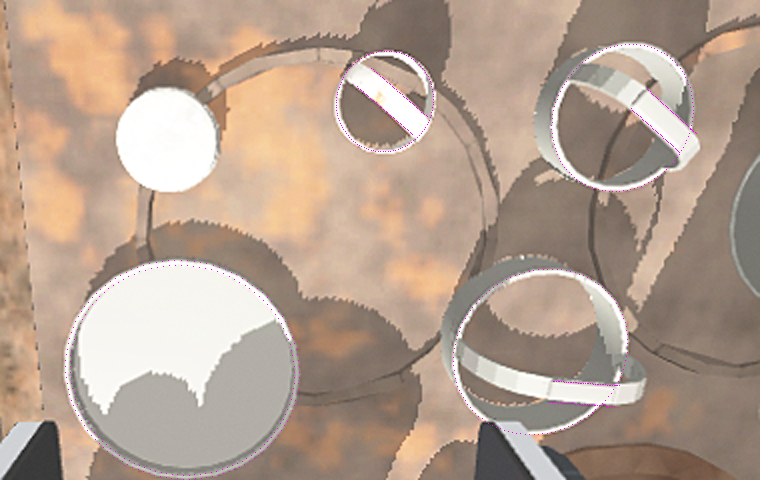

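The overlay sits on the rims and strap tops of all three cutters and the base, to about a pixel. I'll pick the small cutter now and check the obstacles around the base before placing it.

```bash
cat >> h.py <<'E'
def pick(x,y,z,yaw,pre,f,up):
    env.move_ptp([x,y,max(z+.06,.12)],R(yaw)); eoat.grip(pre)
    env.move_linear([x,y,z],R(yaw),feed=.12)
    print("pick at F",env.get_contact_force()); eoat.grip(0.0,f)
    print("width",env.get_grip_width(),"gf",env.get_gripper_force(),"F",env.get_contact_force())
    env.move_linear([x,y,z+up],R(yaw),feed=.15); print("lift w",env.get_grip_width(),"F",env.get_contact_force(),"t",env.get_time_s())
def lower(x,y,z0,yaw,fmax=3.,steps=8,dz=.001):
    "from z0 down in small steps till the load is borne"
    f0=env.get_contact_force()[2]
    for i in range(steps+1):
        f=env.get_contact_force()[2]-f0
        if f>fmax: break
        if i<steps: z0-=dz; env.move_linear([x,y,z0],R(yaw),feed=.03); env.sleep(.05)
    print("stopped z",env.get_ee_pos(),"df",f); return f
E
python3 - <<'E'
from h import *
S,D=model("scene"),model("side")
print("collar",onz(D,[(390,205),(455,243),(515,190)],0),"crock",onz(D,[(505,305),(560,340)],0),"redjar",onz(D,[(522,372)],0), "clear jar",onz(D,[(503,268)],0))
for nm,(x,y) in dict(s=(.4265,-.0941),b=(.597,-.2173),l=(.5756,.0065),c=(.493,.2)).items():
    print(nm,[(w,np.round(env.ik([x,y,.2],R(w)),0)) for w in (51.5,90,180) if env.ik([x,y,.2],R(w)) is not None])
pick(.4265,-.0941,.032,51.5,.045,40,.09)
E
```

```text
collar [[ 0.6602  0.1065  0.    ]
 [ 0.7524 -0.023   0.    ]
 [ 0.95    0.1237  0.    ]] crock [[ 0.7804 -0.1806  0.    ]
 [ 0.837  -0.2613  0.    ]] redjar [[ 0.7495 -0.305   0.    ]] clear jar [[ 0.8153 -0.0987  0.    ]]
s [(51.5, array([-17.,   4., 107.,  -0.,  69.,  21.])), (90, array([-17.,   4., 107.,  -0.,  69., -17.])), (180, array([ -17.,    4.,  107.,   -0.,   69., -107.]))]
b [(51.5, array([-23.,  30.,  74.,  -0.,  76.,  15.])), (90, array([-23.,  30.,  74.,  -0.,  76., -23.])), (180, array([ -23.,   30.,   74.,   -0.,   76., -113.]))]
l [(51.5, array([-3., 22., 85., -0., 73., 36.])), (90, array([-3., 22., 85., -0., 73., -3.])), (180, array([ -3.,  22.,  85.,  -0.,  73., -93.]))]
c [(51.5, array([18., 16., 92., -0., 71., 57.])), (90, array([18., 16., 92., -0., 71., 18.])), (180, array([ 18.,  16.,  92.,  -0.,  71., -72.]))]
pick at F [-0.4124  0.0569  0.9186]
width 0.010295937452367903 gf 39.07057909673313 F [-1.6238  1.4213  4.4382]
lift w 0.01019002985332042 F [-0.0923  0.0348 -0.8361] t 6.9917
```

```bash
cat >> h.py <<'E'
def place(x,y,zc,yaw,hi,rel=.04):
    "zc: TCP height expected at contact; hi: travel height"
    env.move_ptp([x,y,hi],R(yaw)); env.move_linear([x,y,zc+.004],R(yaw),feed=.12)
    env.sleep(.1); lower(x,y,zc+.004,yaw)
    eoat.grip(rel); z=env.get_ee_pos()[2]
    env.move_linear([x,y,z+.07],R(yaw),feed=.15); print("w",env.get_grip_width(),"t",env.get_time_s())
E
python3 - <<'E'
from h import *
place(.597,-.2173,.038,51.5,.122)
env.move_ptp([.5,-.16,.3],R(180)); shot("wrist","w2")
E
python3 - <<'E'
from fit import *
V=[load("w2")]
F=np.load("F.npy",allow_pickle=True).item()
def fitz(n,p0,z):
    r=None
    def c(q): return q
    return fit(n,p0,V,.004)
for n,c,yaw in [("small",(.597,-.217,.006),np.radians(-38.5)),("base",(.597,-.217,.0),0)]:
    p,f=fit(n,np.array([*c,yaw]),V,.004);F[n]=p;print(n,p[:3],np.degrees(p[3]),f)
overlay({k:F[k] for k in("small","base")},V,[(180,170,200,170)],"ov3")
E
```

```text
stopped z [ 0.5971 -0.2173  0.0385] df 5.073568911341466
w 0.04024079756610282 t 10.975
small [ 0.5977 -0.2158  0.0052] -37.557203449835924 0.7761734127998352
base [ 0.5964 -0.2175  0.0048] 5.3662451824343105 0.799058735370636
```

View pics/ov3.png

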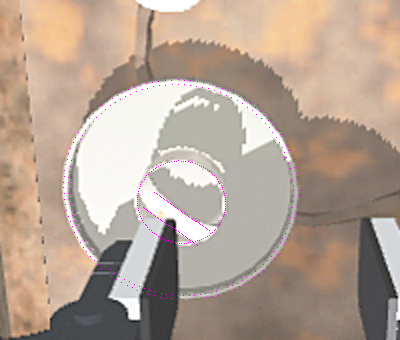

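The small cutter stands near the middle of the base, but the left finger hides part of it. I'll look again from the other side, without the fingers in the way.

```bash
python3 - <<'E'
from h import *
for n,x in (("w3",.64),("w4",.52)):
    env.move_ptp([x,-.35,.26],R(90)); shot("wrist",n)
print(env.get_time_s())
E
python3 - <<'E'
from fit import *
for V in ([load("w3"),load("w4")],[load("w3")],[load("w4")]):
  G={}
  for n,c,yaw in [("small",(.597,-.217,.006),np.radians(-38.5)),("base",(.597,-.217,.0),0)]:
    p,f=fit(n,np.array([*c,yaw]),V,.004);G[n]=p;print(n,p[:3],np.degrees(p[3]),f)
  if len(V)==2:
    uv=[proj(v[0],G["base"][:3])[0] for v in V]
    overlay(G,V,[(max(0,int(u)-110),max(0,int(v)-90),220,180) for u,v in uv],"ov4")
E
```

```text
14.8583
small [ 0.5971 -0.2169  0.0048] -38.304835850710894 0.5822341442108154
base [ 0.5977 -0.2185  0.0033] 5.418960615960075 0.9134381413459778
small [ 0.5986 -0.2191  0.0144] -37.58751063846368 0.5375934839248657
base [ 0.5979 -0.2186  0.0037] 5.684642853644853 0.7830742001533508
small [ 0.596  -0.2175  0.015 ] -37.88190715149652 0.46490347385406494
base [ 0.5972 -0.2184  0.0043] 7.284717580477513 0.9651802182197571
```

View pics/ov4.png

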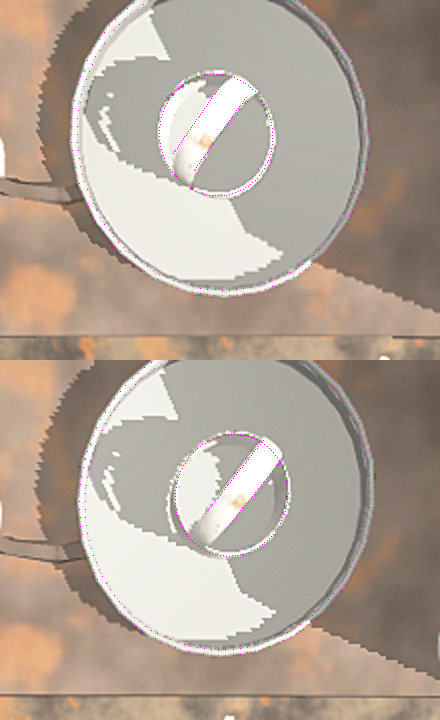

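The small cutter is within about 2 mm of the middle and seated flat. Next is the middle cutter.

Run:
```python
from h import *
env.move_linear([.52,-.3,.26],R(90),feed=.25)
pick(.4354,.0423,.056,53.2,.045,40,.095)
env.sleep(.1)
place(.5973,-.218,.062,53.2,.151)
pick(.5756,.0065,.080,85.6,.045,40,.10)
```

```text
pick at F [ 0.9965  0.5006 -0.7316]
width 0.010968874164911324 gf 41.51348948478699 F [-1.7414  0.7798  3.6406]
lift w 0.010691228907540817 F [ 1.0848  0.7768 -1.1692] t 18.7083
stopped z [ 0.5974 -0.2179  0.0625] df 6.020527173962833
w 0.040177055684864696 t 23.15
pick at F [ 0.156  -0.1959  0.1951]
width 0.011066352784900216 gf 39.597782492637634 F [-0.1825 -0.5215  6.6374]
lift w 0.01099623940270855 F [ 0.3012  0.3286 -1.1978] t 26.1333
```

```bash
python3 - <<'E'
from h import *
place(.5975,-.218,.086,85.6,.18)
env.move_ptp([.58,-.36,.30],R(90)); shot("wrist","w5"); im=cv2.imread("pics/w5.png")
M=model("wrist");u,v=proj(M,[.5975,-.218,.05])[0];print(u,v)
u,v=int(u),int(v);c=im[max(0,v-130):v+130,max(0,u-150):u+150];cv2.imwrite("pics/nest.png",cv2.resize(c,None,fx=2,fy=2))
# views for cover
env.move_ptp([.5,.2-.06,.34],R(180)); shot("wrist","w6")
env.move_ptp([.42,.2+.06,.34],R(180)); shot("wrist","w7"); print(env.get_time_s())
E
python3 - <<'E'
from fit import *
SH["cover"]=np.r_[circ(.066,.112)]
for V in ([load("w6"),load("w7")],[load("w6")],[load("w7")]):
  p,f=fit("cover",np.array([.4932,.2007,0,0]),V,.004);print(p,f)
V=[load("w6"),load("w7")]
c,f=fit("cover",np.array([.4932,.2007,0,0]),V,.004)
for M,im,d in V:
  u,v=proj(M,[.4932,.2007,.133])[0];print("knob px",u,v)
overlay({"cover":c},V,[(max(0,int(proj(M,c[:3]+[0,0,.112])[0][0])-130),max(0,int(proj(M,c[:3]+[0,0,.112])[0][1])-75),260,150) for M,_,_ in V],"ov5")
E
```

```text
stopped z [ 0.5976 -0.2181  0.0869] df 7.451228258648618
w 0.03951234538831687 t 30.2417
331.1916111804911 62.46534398748949
33.6917
[0.4935 0.202  0.0034 0.1518] 0.4854545593261719
[0.4935 0.2017 0.0043 0.1449] 0.2090791016817093
[0.4928 0.2027 0.005  0.0132] 0.5488058924674988
knob px 374.80831929298813 197.69024268225502
knob px 259.01849967074384 271.2329887944002
```

View pics/nest.png

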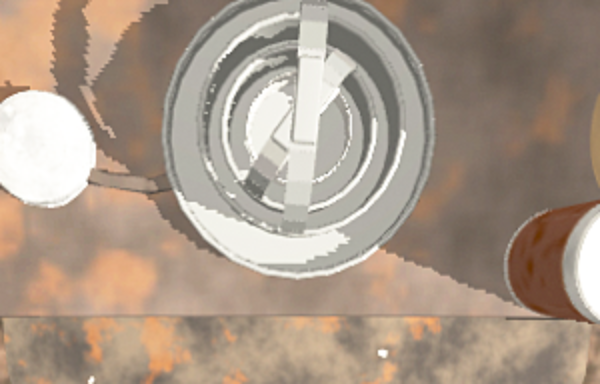

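View pics/ov5.png

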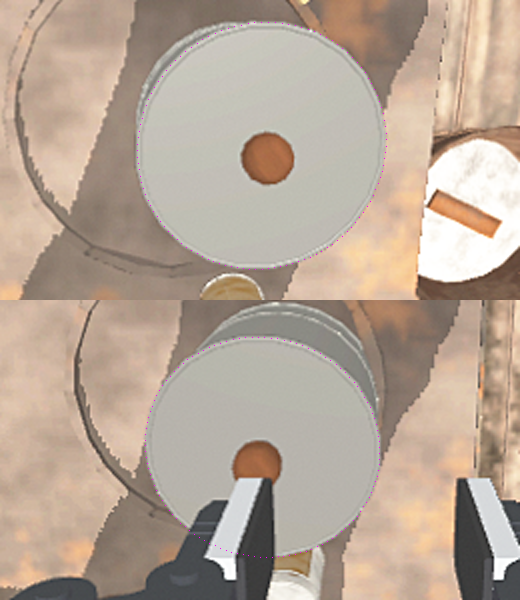

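The nest view shows three concentric rings inside the base, centred near (298,135) in the crop, with the jar lid clear. The cover fit follows its top edge, and the knob is on the axis. I'll pick up the cover.

Run:
```python
from h import *
x,y,z=.4933,.202,.116
env.move_ptp([x,y,.26],R(90))
pick(x,y,z,90,.06,70,.13)
M,im=shot("wrist","w8")
```

```text
pick at F [-0.7366  0.2377  0.6146]
width 0.023348448353918822 gf 68.4186154359486 F [ 1.9657 -0.0452  5.7794]
lift w 0.023059424293415693 F [ 0.1563 -0.4211 -3.1009] t 37.8333
```

View pics/w8.png

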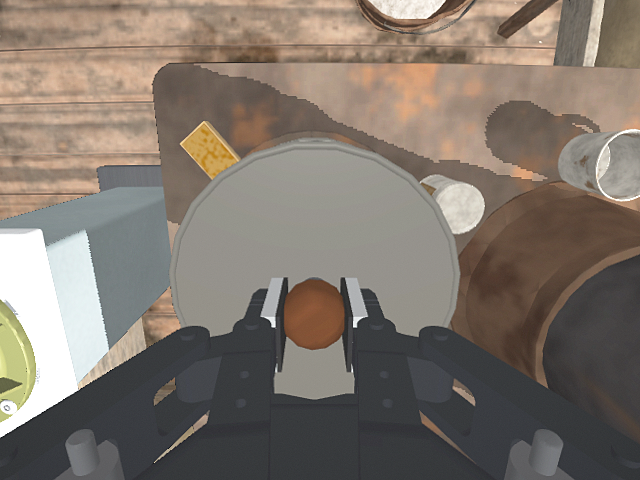

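The cover is held by the knob at (315,313), hangs level and clears everything. Now I'll lower it over the nest, checking contact force on the way down.

Run:
```python
from h import *
x,y,zc=.5974,-.218,.122
env.move_ptp([x,y,.248],R(90)); env.sleep(.2); f0=env.get_contact_force(); print(f0)
z=.248; ok=True
while z>zc+.013:
    z=max(z-.02,zc+.0125); env.move_linear([x,y,z],R(90),feed=.08); f=env.get_contact_force()-f0
    if abs(f).max()>4: ok=False; print("contact",z,f); break
if ok:
    f=lower(x,y,z,90,3.,18,.001); print(env.get_contact_force()-f0,env.get_time_s())
shot("scene","s1"); shot("side","d1")
a=cv2.imread("pics/s1.png")[150:300,250:450]; b=cv2.imread("pics/d1.png")[180:420,300:520]
cv2.imwrite("pics/cov.png",np.hstack([cv2.resize(a,(400,300)),cv2.resize(b,(400,436))[:300] if 0 else cv2.resize(b,(275,300))]))
```

```text
[-0.4838 -0.6978 -3.5959]
stopped z [ 0.5977 -0.2181  0.123 ] df 5.262924868358638
[2.1351 0.7011 5.9379] 45.5917
```

View pics/cov.png

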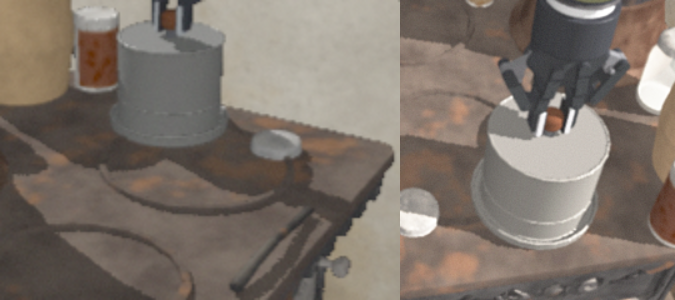

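The cover touches down at the expected height, inside the rim. I'll release it, retreat and check.

```bash
python3 - <<'E'
from h import *
p=env.get_ee_pos(); eoat.grip(.06); print(env.get_contact_force())
env.move_linear([p[0],p[1],.25],R(90),feed=.12)
env.move_ptp([.55,-.36,.33],R(90)); shot("wrist","w9")
env.move_ptp([.45,-.0,.33],R(90)); env.sleep(.5); shot("side","d2"); shot("scene","s2"); print(env.get_time_s())
a=cv2.imread("pics/s2.png")[150:350,200:440]; b=cv2.imread("pics/d2.png")[130:420,220:520];c=cv2.imread("pics/w9.png")[:260,130:530]
t=np.hstack([cv2.resize(a,(360,300)),cv2.resize(b,(310,300))]);c=cv2.resize(c,(460,299))
t=np.vstack([t,np.hstack([c,np.zeros((299,670-460,3),np.uint8)])]);cv2.imwrite("pics/fin.png",t)
E
python3 - <<'E'
from fit import *
V=[load("w9")]
SH["cover"]=circ(.066,.112)
for n,c in (("cover",(.597,-.218,.006,0)),("base",(.597,-.218,0,0))):print(n,fit(n,np.array(c),V,.004))
E
```

```text
[0.3087 0.1973 0.7219]
50.1083
cover (array([ 0.5984, -0.219 ,  0.0095,  0.0413]), np.float64(1.3150761127471924))
base (array([ 0.6034, -0.2109,  0.0609,  0.1807]), np.float64(1.6564061641693115))
```

View pics/fin.png

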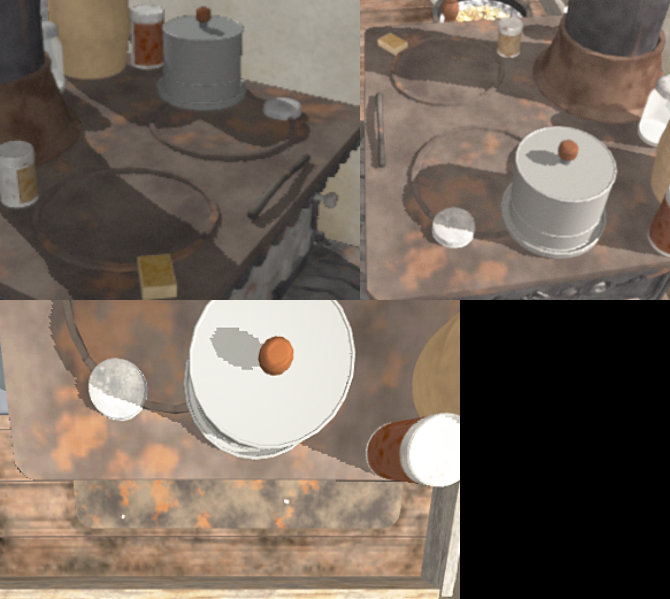

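The cover sits level and centred inside the rim. The spice tin, matchbox and jar lid are where they were, and the robot is touching nothing.

```bash
python3 -c "
from plant import workorder
print(workorder.finish_job())"
```

```text
the job is handed in; nothing more can be done
None
```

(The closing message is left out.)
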